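Set a lamp back block to the scribed line on the drilling board

ROBOT

A 7-joint arm with a two-finger parallel gripper is mounted at the origin on the work surface. World frame = base frame: x ahead of the robot, y to its left, z up, the work surface at z = 0. Lengths are in m, angles in rad, forces in N, time in s.
With the tool pointing down it reaches from about 0.4 to 0.925 m from the base axis. Payload 4.1 kg.
Tool frame: the origin (TCP) lies between the finger pads; the fingertips stand 8 mm ahead of it and the grasp point (between the pads) lies 11 mm behind it; z points along the fingers, y is the direction in which the jaws open and shut (so a half turn about z gives the same grasp; the last joint's range is limited). The gripper opens to 85 mm and grips with 20 to 120 N. Pads are 22 mm wide; open, the fingers measure 114 mm over their backs; the gripper's body (76 mm by 85 mm) begins 54 mm behind the grasp point. The pads swing forward as they close: fully open they stand 13 mm farther back than shut.
Start: joints at [1.077, 0.398, 0.045, 1.537, -0.019, 1.207, -0.051], TCP at [0.25, -0.6, 0.239] pointing down, gripper open.
Joint ranges: [-2.82, 2.82], [-0.49, 2.23], [-1.37, 1.46], [0, 2.46], [-1.36, 4.5], [0.23, 2], [-2.94, 2.94]. Speed limits (rad/s): [2.57, 2.57, 3.14, 3.14, 3.14, 3.14, 3.14].

INTERFACE

Orientations are given as a rotation vector (axis times angle).
In Python, from rig import bot gives the robot as it stands.
- The arm moves only by the tool drive_tool, never from a script. Its argument "moves" is one flat list of numbers, 7 for each row, row after row: the turn, a rotation vector about the world's x, y, z in rad, then the shift along the world's x, y, z in m, then the opening, from 0 (shut) to 1 (fully open). A call has 1 to 8 rows; each row shifts and turns the commanded pose from where the row before left it; what a row does not reach is not made up. A row lasts 1/10 s, in which the tool goes at most 50 mm and 8.59 degrees, less where a joint would pass 70% of its speed; a pose out of reach is approached as far as the arm can. A call with a gripper value outside its range is refused whole. The fingers move at their own pace and stop on an object; "force" is the grip in N (left out, the last holds). Time passes only in rows, so rows that do not move let the fingers close. It gives the time, the measured TCP pose, the force and the opening at its end, in the units of the state.
- bot.get_state(): the state, without advancing time (a new reading comes with each control period).
- bot.capture(name): name is "scene" or "top" or "wrist"; returns the picture (384x512x3 uint8, blue, green, red); there is no depth.
- bot.calibration(name): a dict with "fov_y" (degrees; the focal length in pixels is half the picture's height over the tangent of half this angle, whatever the lens; pixels are square), "cx", "cy" (the principal point, pixels), "position" and "orientation" of the camera in the world. Camera axes: x right, y down, z forward; pixel columns grow to the right and rows downward; lengths in m; the calibration is good to about 2 mm. A picture is of the moment at which its call begins: read the wrist's pose just before it. calibration takes no time and is no camera call; for the wrist camera it gives the pose at the moment of the call.
- bot.job_done(): hands the job in, once; it reports no verdict.
The state is a dict: "time_s": time; "joints": joint angles; "joint_vel": joint speeds; "joint_torque": joint torques, N m; "eef_pos": TCP position; "ee_rot": TCP orientation; "force": force on the tool from outside, world axes, zero at the start; "moment": the same for the moment, N m; "gripper_width": opening from 0.0 (shut) to 1.0 (fully open).
Only numpy, scipy, OpenCV 4.12 (cv2) and the standard library are available. Lean on these libraries where they do the work, as an engineer would, in place of code of your own. Each camera call takes 0.05 s, during which the arm holds its last target.

TASK

Get the wooden lamp back block ready for drilling: slide it over the board until its long side sits square against the aluminium fence while it is still well short of the scribed line, then, keeping it lightly pressed to the fence, push it along the fence until its leading end meets the scribed line. Stop right at the line without running past it, let go and leave the block flat and flush with the fence; never lift it, do not lean hard on the fence (it is only held by thumb screws), and leave the other things alone.

Things in the scene. Friction and masses are not known exactly. Their poses are not given: they have to be found in the camera images.
- block: loose dark-wood lamp back block, 80 (x) x 140 (y) x 25 (z) mm, 0.3 kg, flat on the board; origin at the centre of its underside, x across it to the fence, y along it to the scribed line, z up. A round brass stem, 14 mm diameter, stands 40 mm up from the middle of its top, a 30 mm washer 2.5 mm high at its foot. It drags on the board with a few N; pushed high at the stem it tips and digs in
- edge (a point): middle of the lower edge of the block's leading end (the +y end, 70 mm from the block's origin); axes as the block's
- stem (a point): top of the brass stem, on its axis, 65 mm above the block's underside; axes as the block's
- board: fixed plywood drilling board, 260 (x) x 460 (y) x 18 (z) mm; origin at the centre of its underside, on the bench; x points away from its front to the fence, y along the fence. It stands at a different place and yaw each time
- fence: fixed aluminium bar on the board, 25 (x) x 460 (y) x 20 (z) mm; origin on the lower edge of its working face (towards the robot), midway along it, on the board's top; x points into the fence, y along it to the line, z up. It does not give: a press of about 5 N is right, it must never be pushed with more than 12 N. Thumb screws stand 13 mm above its top, 200 mm either way from its middle
- line (a point): where the scribed line meets the fence's working face, on the board's top, 90 mm from the fence's origin towards +y; axes as the fence's. The line (dark, 2 mm wide) runs across the board from there to the front edge, square to the fence, and over the fence's top. It is only a mark: nothing stops the block there. The block starts short of it on the -y side
- holder: bystander: black lampholder standing on the board beyond the line, 39 mm diameter, 62 mm high, origin at the centre of its underside
- shade: bystander: white bell-shaped metal lampshade standing on the bench, mouth down, 124 mm diameter, 150 mm high, origin at the centre of its underside
- bin: bystander: open white plastic bin of brass fittings on the bench, 150 x 100 x 70 mm, origin at the centre of its underside
Things that resemble listed ones, but are neither listed nor needed, are in the scene too. Leave any blue or pink look-alike of the block alone.

How it is judged:
By the outcome, as a careful person would: the job done as asked, in the order asked, and still so for the second after the job is handed in, with the robot touching nothing.
It also fails if it takes over 72 s, if anything falls off the work surface, if the arm or the gripper's body presses on something with over 40 N, if the wrist force passes 120 N, or if a joint passes its speed limit or range.

## Working session

There is one attempt and no reset: what is moved stays moved. The work goes in short steps, Python scripts to look and compute and a tool call to move; the robot and the scene stay as the last step left them, time stands still between calls to the robot, and variables do not carry over. Pictures are saved under pics/ and viewed, and the job is handed in when it is done.

Besides the shell and the picture viewer there is one more tool, called after "Call:" as name(argument=value, ...) on one line, values as JSON. drive_tool: Moves the arm, as the interface text tells. Its arguments: {"type":"object","properties":{"moves":{"type":"array","items":{"type":"number"}},"force":{"type":"number"}},"required":["moves"]}

```bash
ls; mkdir -p pics; python3 - <<'E'
from rig import bot
import cv2
s=bot.get_state()
for k,v in s.items(): print(k,v)
for n in ["scene","top","wrist"]:
    print(n,bot.calibration(n))
    im=bot.capture(n); cv2.imwrite(f"pics/{n}0.png",im)
E
```

```text
pics
time_s 0.0
joints [ 1.0770162   0.3992264   0.04504984  1.53793994 -0.01873365  1.20690707
 -0.05067758]
joint_vel [-1.22796503e-04  4.75832301e-05  8.19955760e-04  9.51908842e-05
  6.50598674e-05  6.41489015e-04 -1.20364610e-03]
joint_torque [-2.30918158e-04 -4.75130403e+01  1.36439513e+00 -2.54219252e+01
  1.15546369e-02  9.38816374e-03  7.40777040e-07]
eef_pos [ 0.24976166 -0.59939223  0.23821488]
ee_rot [-3.07860179e+00 -6.15873610e-01  8.13455735e-04]
force [-0.10365906 -0.30648906  0.00900963]
moment [-0.0031201   0.05207199 -0.03087092]
gripper_width 1.0015484054589054
scene {'fov_y': 47.52993023062359, 'cx': 253.42624861924062, 'cy': 188.38545944751667, 'position': array([1.16095642, 0.61958036, 0.8625044 ]), 'orientation': array([-1.06933661, -2.34862423,  1.08027789])}
top {'fov_y': 49.65565308387108, 'cx': 250.0679935272799, 'cy': 195.94589938272756, 'position': array([ 0.25582846, -0.01566017,  1.48162503]), 'orientation': array([-2.15239362,  2.09748669, -0.16223744])}
wrist {'fov_y': 62.32926134296512, 'cx': 259.117426032113, 'cy': 193.13923741553916, 'position': array([ 0.31556842, -0.57265571,  0.37273808]), 'orientation': array([ 2.41104035, -1.60960683, -0.22990653])}
```

View pics/scene0.png

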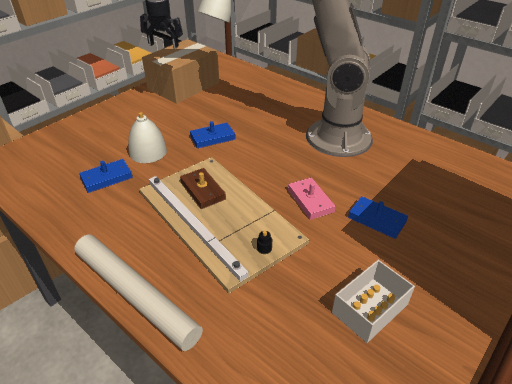

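View pics/top0.png

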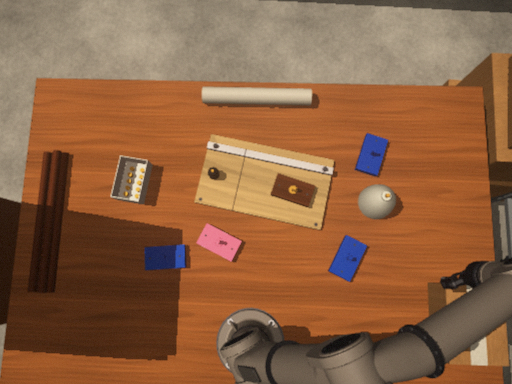

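View pics/wrist0.png

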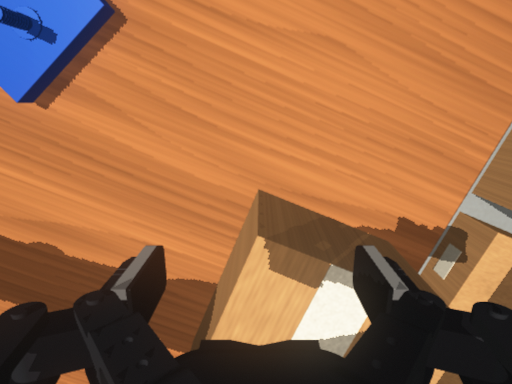

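The top view has +x up and +y left: the fence is on the far side near (273,157), the line crosses at about (240,180), and the block sits at about (293,190) with its stem at (293,189). The scene and wrist views agree. I'll enlarge these for measurement.

```bash
cat > h.py <<'E'
import numpy as np, cv2
from scipy.spatial.transform import Rotation as R
def f(c): return 192/np.tan(np.radians(c['fov_y'])/2)
def ray(c,px):
    px=np.atleast_2d(px).astype(float)
    d=np.c_[(px[:,0]-c['cx'])/f(c),(px[:,1]-c['cy'])/f(c),np.ones(len(px))]
    return R.from_rotvec(c['orientation']).apply(d)
def toz(c,px,z):
    d=ray(c,px); p=np.asarray(c['position']); return p+d*((z-p[2])/d[:,2])[:,None]
def proj(c,P):
    q=R.from_rotvec(c['orientation']).inv().apply(np.atleast_2d(P)-c['position'])
    return np.c_[q[:,0]/q[:,2]*f(c)+c['cx'],q[:,1]/q[:,2]*f(c)+c['cy']]
def crop(im,x0,y0,x1,y1,s,name):
    o=cv2.resize(im[y0:y1,x0:x1],None,fx=s,fy=s,interpolation=cv2.INTER_CUBIC)
    for x in range((x0+9)//10*10,x1,10): cv2.putText(o,str(x),((x-x0)*s,8),0,.3,(0,255,255),1); cv2.line(o,((x-x0)*s,10),((x-x0)*s,16),(0,255,255),1)
    for y in range((y0+9)//10*10,y1,10): cv2.putText(o,str(y),(0,(y-y0)*s+4),0,.3,(0,255,255),1); cv2.line(o,(22,(y-y0)*s),(28,(y-y0)*s),(0,255,255),1)
    cv2.imwrite(name,o)
E
python3 - <<'E'
from h import *
im=cv2.imread('pics/top0.png'); crop(im,188,128,342,236,5,'pics/top0c.png')
im=cv2.imread('pics/scene0.png'); crop(im,130,150,315,290,4,'pics/scene0c.png')
E
```

```text
(no output)
```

View pics/top0c.png

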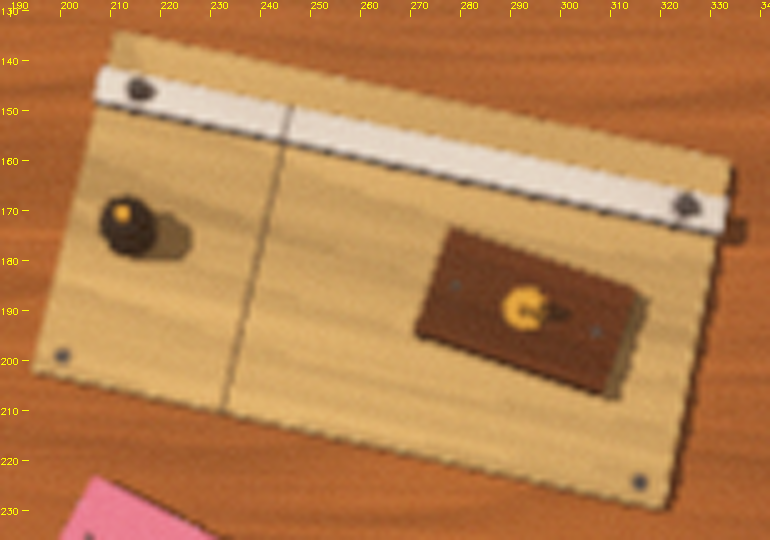

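View pics/scene0c.png

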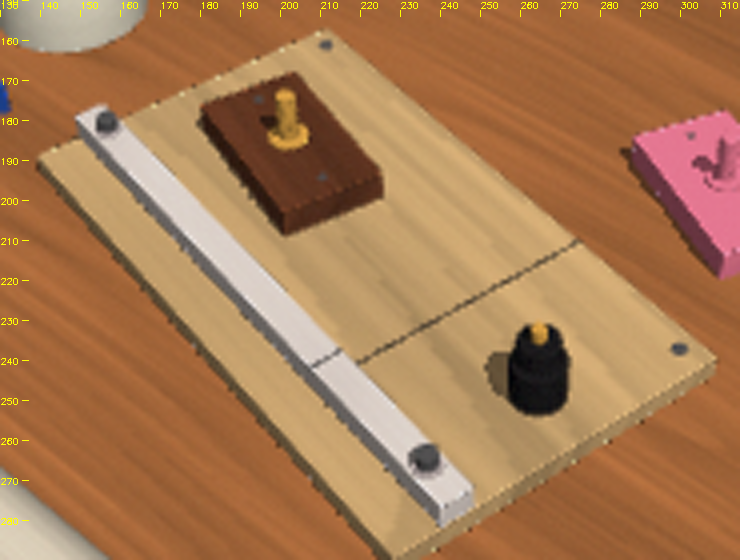

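```bash
cat > fit.py <<'E'
from h import *
from rig import bot
from scipy.optimize import least_squares
ct,cs=bot.calibration('top'),bot.calibration('scene')
T=lambda x,y:((x+.5)/5-.5+188,(y+.5)/5-.5+128)
S=lambda x,y:((x+.5)/4-.5+130,(y+.5)/4-.5+150)
B=[(.13,.23),(.13,-.23),(-.13,-.23),(-.13,.23)]
bt=[T(113,32),T(733,160),T(667,510),T(33,373)]
bs=[S(395,560),S(38,162),S(322,30),S(716,362)]
def rt(p,x,y): c,s=np.cos(p[2]),np.sin(p[2]); return p[0]+c*x-s*y,p[1]+s*x+c*y
def P(p,pts,z): return np.array([(*rt(p,x,y),z) for x,y in pts])
def fitp(pts,z,o1,o2,x0):
    def r(p): return np.r_[(proj(ct,P(p,pts,z))-o1).ravel(), (proj(cs,P(p,pts,z))-o2).ravel()]
    s=least_squares(r,x0); print(np.round(s.x,4),np.degrees(s.x[2]),'res',np.round(s.fun,1)); return s.x
b=fitp(B,.018,bt,bs,[.5,0,0])
L=[(.04,.07),(.04,-.07),(-.04,-.07),(-.04,.07)]
k=fitp(L,.043,[T(450,225),T(637,288),T(606,398),T(414,335)],[S(286,212),S(201,105),S(295,72),S(382,177)],[.6,-.1,0])
def tob(q): d=np.array(q)[:2]-b[:2]; c,s=np.cos(b[2]),np.sin(b[2]); return [c*d[0]+s*d[1],-s*d[0]+c*d[1]]
for n,c,px,z in [('line@front top',ct,T(223,412),.018),('line@front sc',cs,S(580,240),.018),('line fence top',ct,T(283,142),.038),('linefence front',cs,S(340,350),.038),('linefence back',cs,S(312,367),.038),('fencebackline',ct,T(291,106),.038),
  ('fence e+',ct,T(95,101),.038),('fence e-',ct,T(722,233),.038),('fence s+',cs,S(471,489),.038),('fence s-',cs,S(106,104),.038),('stem',ct,T(525,303),.0455),('holder top',ct,T(122,212),.08)]:
    w=toz(c,[px],z)[0]; print(n,np.round(w,4),'board',np.round(tob(w),4))
print('block in board',tob(k),np.degrees(k[2]-b[2]))
for nm,px,z in [('shade',(378,202),0.1),('bin',(132,178),.07),('pink',(219,243),.02),('blueR',(348,258),.025),('blueT',(372,155),.025)]:
    print(nm,np.round(toz(ct,[px],z)[0],3))
E
python3 fit.py
```

```text
[ 0.5644 -0.036  -0.1881] -10.776646564489832 res [ 0.1 -0.5 -0.5 -0.6 -0.7 -0.5 -0.6 -0.4 -0.2 -0.1 -1.1 -1.2  0.8 -0.6
  0.4 -1.4]
[ 0.5279 -0.1363 -0.3006] -17.2226914921866 res [-0.5  0.3 -0.1  0.1 -0.7 -0.6 -0.4 -0.6 -0.8 -0.1 -0.4 -0.3  0.1 -0.7
  0.5 -1.4]
line@front top [0.4536 0.0751 0.018 ] board [-0.1297  0.0884]
line@front sc [0.453  0.0766 0.018 ] board [-0.1306  0.0898]
line fence top [0.6474 0.0375 0.038 ] board [0.0677 0.0877]
linefence front [0.6503 0.0376 0.038 ] board [0.0706 0.0884]
linefence back [0.6724 0.0346 0.038 ] board [0.0928 0.0895]
fencebackline [0.6742 0.0325 0.038 ] board [0.0951 0.0879]
fence e+ [0.6748 0.174  0.038 ] board [0.0691 0.227 ]
fence e- [ 0.5879 -0.2763  0.038 ] board [ 0.068  -0.2316]
fence s+ [0.6787 0.1756 0.038 ] board [0.0727 0.2293]
fence s- [ 0.5877 -0.2731  0.038 ] board [ 0.0672 -0.2286]
stem [ 0.5325 -0.1365  0.0455] board [-0.0126 -0.1047]
holder top [0.5833 0.1462 0.08  ] board [-0.0155  0.1825]
block in board [np.float64(-0.017138542465503656), np.float64(-0.10535264326953747)] -6.446044927696767
shade [ 0.482 -0.418  0.1  ]
bin [0.55  0.426 0.07 ]
pink [0.335 0.117 0.02 ]
blueR [ 0.295 -0.332  0.025]
blueT [ 0.665 -0.423  0.025]
```

```bash
python3 - <<'E'
from h import *
from rig import bot
s=bot.get_state(); Rt=R.from_rotvec(s['ee_rot']); print(Rt.as_matrix().round(3))
c=bot.calibration('wrist')
print('cam in tool',Rt.inv().apply(c['position']-s['eef_pos']).round(4)); print('cam axes in tool (cols)',(Rt.inv()*R.from_rotvec(c['orientation'])).as_matrix().round(3))
im=cv2.imread('pics/wrist0.png'); crop(im,60,220,440,384,2,'pics/wrist0c.png')
# project predicted tips
for off in (-.005,.008):
  for sy in (-.0425,.0425):
    for sx in (-.011,.011):
      print(off,sy,sx,proj(c,s['eef_pos']+Rt.apply([sx,sy,off])).round(0))
E
```

```text
[[ 0.923  0.385 -0.001]
 [ 0.385 -0.923  0.001]
 [-0.    -0.002 -1.   ]]
cam in tool [ 0.071   0.0003 -0.1344]
cam axes in tool (cols) [[-0.002 -0.961 -0.278]
 [ 1.    -0.002  0.   ]
 [-0.001 -0.278  0.961]]
-0.005 -0.0425 -0.011 [[167. 286.]]
-0.005 -0.0425 0.011 [[163. 242.]]
-0.005 0.0425 -0.011 [[350. 285.]]
-0.005 0.0425 0.011 [[354. 242.]]
0.008 -0.0425 -0.011 [[174. 271.]]
0.008 -0.0425 0.011 [[171. 231.]]
0.008 0.0425 -0.011 [[343. 271.]]
0.008 0.0425 0.011 [[346. 230.]]
```

View pics/wrist0c.png

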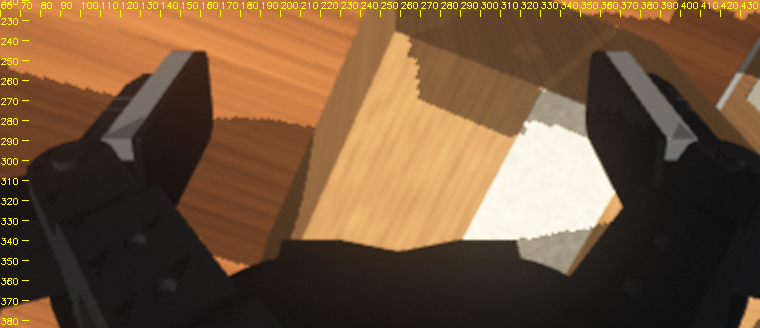

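```bash
cat > geo.py <<'E'
from h import *
b=np.array([.5644,-.036,-.1881])
def tow(x,y): c,s=np.cos(b[2]),np.sin(b[2]); return np.array([b[0]+c*x-s*y,b[1]+s*x+c*y])
def tob(q): d=np.array(q)[:2]-b[:2]; c,s=np.cos(b[2]),np.sin(b[2]); return np.array([c*d[0]+s*d[1],-s*d[0]+c*d[1]])
def show(s):
    m=R.from_rotvec(s['ee_rot']).as_matrix(); p=tob(s['eef_pos']); c,si=np.cos(b[2]),np.sin(b[2]); F=s['force']
    print('t',round(s['time_s'],2),'eef',s['eef_pos'].round(4),'yaw',np.degrees(np.arctan2(m[1,0],m[0,0])).round(2),'tilt',m[:2,2].round(4),'board',p.round(4),'F',F.round(2),'Fb',[round(c*F[0]+si*F[1],2),round(-si*F[0]+c*F[1],2)],'w',round(s['gripper_width'],3))
E
python3 - <<'E'
from geo import *
print(tow(-.0502,-.166)); print('bx',tow(1,0)-tow(0,0),'by',tow(0,1)-tow(0,0))
E
```

```text
[ 0.48404467 -0.18968494]
bx [ 0.98236129 -0.18699275] by [0.18699275 0.98236129]
```

Call:
drive_tool(moves=[0,0,0.025,0.01,0.018,0,1,0,0,0.025,0.02,0.034,0,1,0,0,0.025,0.02,0.034,0,1,0,0,0.025,0.02,0.034,0,1,0,0,0.025,0.02,0.034,0,1,0,0,0.025,0.02,0.034,0,1,0,0,0.025,0.02,0.034,0,1,0,0,0.027,0.02,0.034,0,1])

```text
time_s: 0.95
eef_pos: [0.4005, -0.3424, 0.2392]
ee_rot: [-3.002, -0.925, 0.0]
force: [0.7, 0.4, 0.0]
gripper_width: 1.001
```

Call:
drive_tool(moves=[0,0,0,0.02,0.034,0,1,0,0,0,0.02,0.034,0,1,0,0,0,0.02,0.034,-0.01,1,0,0,0,0.016,0.03,-0.02,1,0,0,0,0.006,0.01,-0.02,1,0,0,0,0.001,0.004,-0.01,1,0,0,0,0,0,0,1])

```text
time_s: 1.65
eef_pos: [0.4817, -0.1976, 0.1778]
ee_rot: [-3.001, -0.924, 0.005]
force: [-1.0, -0.6, -0.3]
gripper_width: 0.999
```

```bash
python3 - <<'E'
from geo import *
from rig import bot
s=bot.get_state(); show(s)
c=bot.calibration('wrist'); im=bot.capture('wrist'); cv2.imwrite('pics/w1.png',im)
import pickle; pickle.dump((s,c),open('w1.pkl','wb'))
E
```

```text
t 1.65 eef [ 0.4817 -0.1976  0.1778] yaw 34.23 tilt [-0.0036  0.001 ] board [-0.051  -0.1742] F [-1.   -0.62 -0.26] Fb [np.float64(-0.86), np.float64(-0.8)] w 0.999
```

View pics/w1.png

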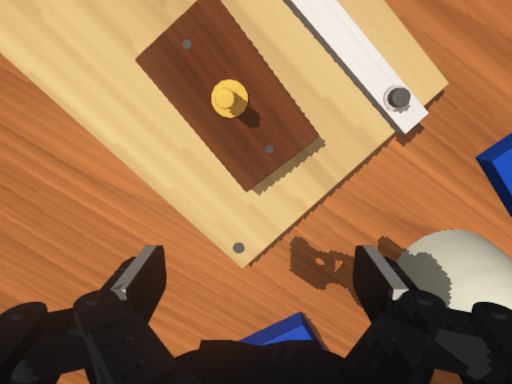

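```bash
python3 - <<'E'
from geo import *
import pickle
s,c=pickle.load(open('w1.pkl','rb'))
for n,px,z in [('C top',(248,191),.043),('fl top',(137,60),.043),('tf top',(318,135),.043),('bcorner',(242,267),.018),('bcorner+',(447,82),.018),('fence end top',(404,133),.038),('fence top face', (289,2),.038)]:
    w=toz(c,[px],z)[0]; print(n,w.round(4),tob(w).round(4))
im=cv2.imread('pics/w1.png'); crop(im,120,0,450,280,2,'pics/w1c.png')
E
```

```text
C top [ 0.4717 -0.1925  0.043 ] [-0.0618 -0.1711]
fl top [ 0.5119 -0.061   0.043 ] [-0.0469 -0.0343]
tf top [ 0.5453 -0.2141  0.043 ] [ 0.0145 -0.1785]
bcorner [ 0.3936 -0.2358  0.018 ] [-0.1304 -0.2283]
bcorner+ [ 0.6455 -0.2848  0.018 ] [ 0.1262 -0.2293]
fence end top [ 0.5878 -0.2746  0.038 ] [ 0.0676 -0.23  ]
fence top face [ 0.6132 -0.136   0.038 ] [ 0.0666 -0.0891]
```

View pics/w1c.png

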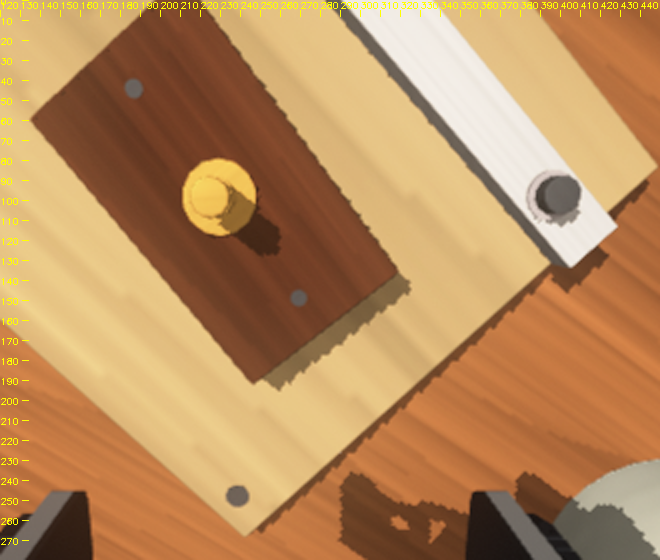

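Call:
drive_tool(moves=[0,0,0,0,0,-0.02,1,0,0,0,0,0,-0.035,1,0,0,0,0,0,-0.035,1,0,0,0,0,0,-0.03,1,0,0,0,0,0,-0.02,1,0,0,0,0,0,-0.008,1,0,0,0,0,0,0,1,0,0,0,0,0,0,1])

```text
time_s: 2.5
eef_pos: [0.484, -0.1991, 0.0327]
ee_rot: [3.001, 0.921, 0.003]
force: [0.2, -0.1, 0.3]
gripper_width: 1.002
```

```bash
cat > look.py <<'E'
from geo import *
from rig import bot
import sys,pickle
n=sys.argv[1]
s=bot.get_state(); show(s)
for cam in sys.argv[2:]:
    c=bot.calibration(cam); im=bot.capture(cam); cv2.imwrite(f'pics/{cam}_{n}.png',im); pickle.dump((s,c),open(f'{cam}_{n}.pkl','wb'))
E
python3 look.py 2 wrist
```

```text
t 2.5 eef [ 0.484  -0.1991  0.0327] yaw 34.13 tilt [ 0.0023 -0.0013] board [-0.0485 -0.1753] F [ 0.24 -0.11  0.33] Fb [np.float64(0.25), np.float64(-0.07)] w 1.002
```

View pics/wrist_2.png

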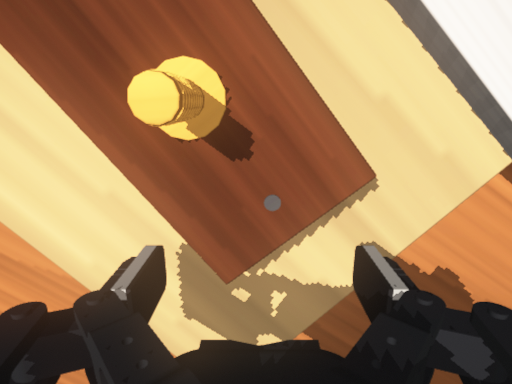

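Call:
drive_tool(moves=[0,0,0,0.001,0.006,-0.003,1,0,0,0,0.001,0.006,-0.003,1,0,0,0,0.005,-0.001,0,1,0,0,0,0.005,-0.001,0,1,0,0,0,0,0,0,1])

```text
time_s: 3.05
eef_pos: [0.4964, -0.1882, 0.0256]
ee_rot: [3.002, 0.924, 0.002]
force: [-0.6, 0.0, 0.6]
gripper_width: 1.001
```

```bash
python3 look.py 3 wrist
```

```text
t 3.05 eef [ 0.4964 -0.1882  0.0256] yaw 34.22 tilt [ 0.0017 -0.0005] board [-0.0383 -0.1622] F [-0.59  0.02  0.57] Fb [np.float64(-0.59), np.float64(-0.1)] w 1.001
```

View pics/wrist_3.png

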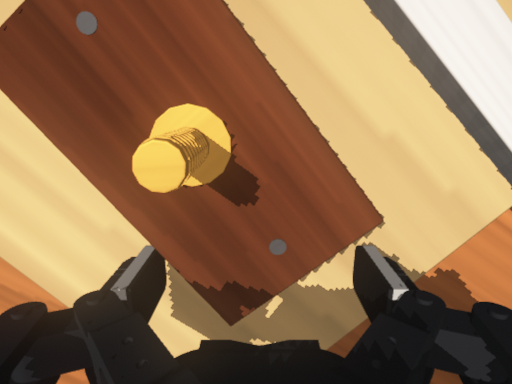

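Call:
drive_tool(moves=[0,0,0,0.004,-0.0008,0,1,0,0,0,0.004,-0.0008,0,1,0,0,0,0.004,-0.0008,0,1,0,0,0,0.004,-0.0008,0,1,0,0,0,0.004,-0.0008,0,1])

```text
time_s: 3.6
eef_pos: [0.5152, -0.1922, 0.0252]
ee_rot: [3.003, 0.924, -0.0]
force: [-2.1, 0.1, 1.0]
gripper_width: 0.997
```

```bash
python3 look.py 4 wrist
```

```text
t 3.6 eef [ 0.5152 -0.1922  0.0252] yaw 34.2 tilt [-0.0002 -0.0001] board [-0.0191 -0.1626] F [-2.13  0.11  1.05] Fb [np.float64(-2.11), np.float64(-0.29)] w 0.997
```

View pics/wrist_4.png

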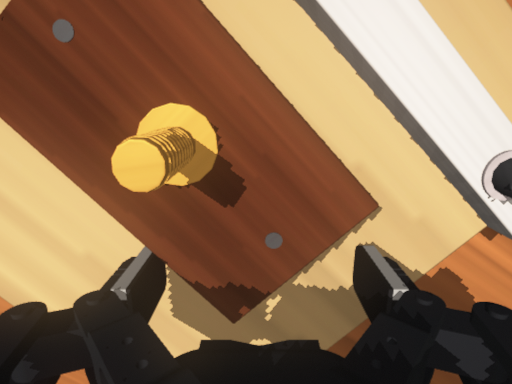

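Call:
drive_tool(moves=[0,0,0,0.004,-0.0008,0,1,0,0,0,0.004,-0.0008,0,1,0,0,0,0.004,-0.0008,0,1,0,0,0,0.004,-0.0008,0,1,0,0,0,0.003,-0.0006,0,1])

```text
time_s: 4.15
eef_pos: [0.5347, -0.1959, 0.0254]
ee_rot: [3.002, 0.924, 0.001]
force: [-1.5, -0.8, -1.0]
gripper_width: 0.997
```

```bash
python3 look.py 5 wrist
```

```text
t 4.15 eef [ 0.5347 -0.1959  0.0254] yaw 34.2 tilt [ 0.0006 -0.0002] board [ 0.0007 -0.1626] F [-1.5  -0.82 -1.04] Fb [np.float64(-1.32), np.float64(-1.08)] w 0.997
```

View pics/wrist_5.png

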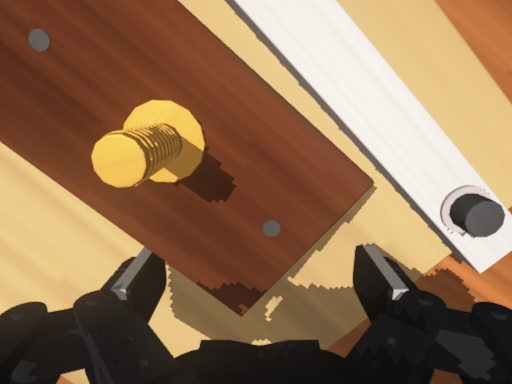

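Call:
drive_tool(moves=[0,0,0,0.002,-0.0004,0,1,0,0,0,0.002,-0.0004,0,1,0,0,0,0.0015,-0.0003,0,1])

```text
time_s: 4.5
eef_pos: [0.5396, -0.197, 0.0254]
ee_rot: [3.003, 0.924, -0.0]
force: [-1.8, -0.3, -0.3]
gripper_width: 1.002
```

```bash
python3 look.py 6 wrist
```

```text
t 4.5 eef [ 0.5396 -0.197   0.0254] yaw 34.19 tilt [-0.     -0.0001] board [ 0.0057 -0.1628] F [-1.77 -0.28 -0.29] Fb [np.float64(-1.69), np.float64(-0.6)] w 1.002
```

View pics/wrist_6.png

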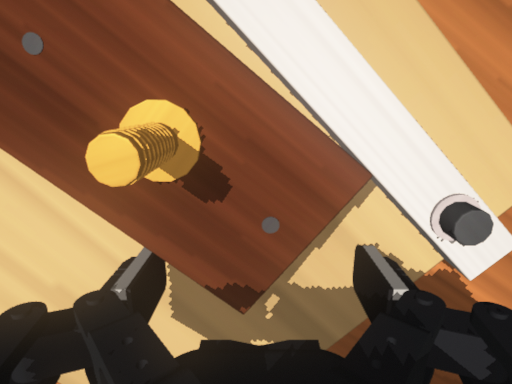

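Call:
drive_tool(moves=[0,0,0,0.0015,-0.0003,0,1,0,0,0,0.0015,-0.0003,0,1])

```text
time_s: 4.75
eef_pos: [0.5403, -0.1971, 0.025]
ee_rot: [-3.0, -0.924, 0.007]
force: [-7.1, 0.6, 5.0]
gripper_width: 0.998
```

Call:
drive_tool(moves=[0,0,0,0.001,-0.0002,0,1,0,0,0,0.001,-0.0002,0,1])

```text
time_s: 4.95
eef_pos: [0.5404, -0.1971, 0.0248]
ee_rot: [-2.998, -0.924, 0.013]
force: [-9.6, 2.5, 7.4]
gripper_width: 0.998
```

```bash
python3 look.py 7 wrist
```

```text
t 4.95 eef [ 0.5404 -0.1971  0.0248] yaw 34.24 tilt [-0.0092  0.0015] board [ 0.0066 -0.1627] F [-9.65  2.52  7.41] Fb [np.float64(-9.95), np.float64(0.67)] w 0.998
```

View pics/wrist_7.png

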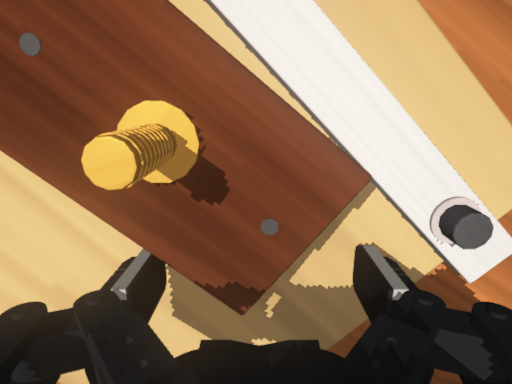

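The block's trailing corner reached the fence with the block about 5° past square, and finger friction jams it there (about 10 N at the wrist). I'll back off, turn the fork so its finger bears nearer mid-length, and try again.

Call:
drive_tool(moves=[0,0,0,-0.004,0.0008,0,1,0,0,0,-0.006,0.001,0,1,0,0,0,-0.006,0.001,0,1,0,0,-0.0875,0,0.005,0,1,0,0,-0.0875,0,0.005,0,1,0,0,0,0,0.0085,0,1,0,0,0,0,0,0,1])

```text
time_s: 5.7
eef_pos: [0.5291, -0.1748, 0.0256]
ee_rot: [-3.07, -0.664, -0.002]
force: [-0.3, -0.9, -0.1]
gripper_width: 1.001
```

```bash
python3 look.py 8 wrist top
```

```text
t 5.7 eef [ 0.5291 -0.1748  0.0256] yaw 24.4 tilt [0.001  0.0006] board [-0.0087 -0.143 ] F [-0.33 -0.89 -0.08] Fb [np.float64(-0.16), np.float64(-0.94)] w 1.001
```

View pics/wrist_8.png

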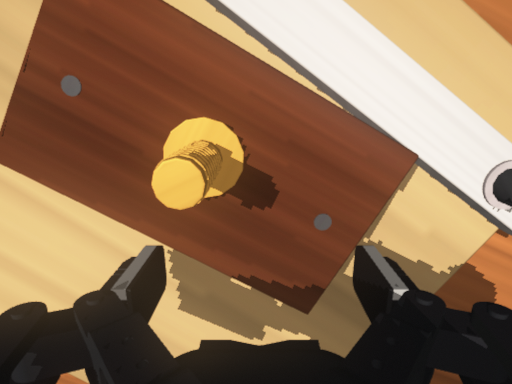

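View pics/top_8.png

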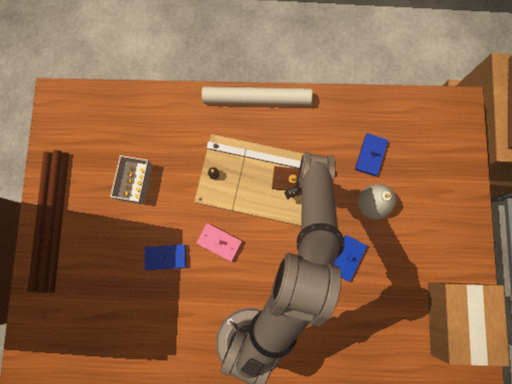

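Call:
drive_tool(moves=[0,0,0,0.0016,0.0002,0,1,0,0,0,0.0016,0.0002,0,1,0,0,0,0.0016,0.0002,0,1,0,0,0,0.0016,0.0002,0,1])

```text
time_s: 6.2
eef_pos: [0.5345, -0.1761, 0.0252]
ee_rot: [-3.072, -0.658, 0.002]
force: [-2.6, -0.1, 2.4]
gripper_width: 1.0
```

Call:
drive_tool(moves=[0,0,0,0.0016,0.0002,0,1,0,0,0,0.0016,0.0002,0,1])

```text
time_s: 6.4
eef_pos: [0.5355, -0.1755, 0.0249]
ee_rot: [-3.07, -0.658, 0.009]
force: [-7.8, -0.2, 6.2]
gripper_width: 1.003
```

```bash
python3 look.py 9 wrist
```

```text
t 6.4 eef [ 0.5355 -0.1755  0.0249] yaw 24.18 tilt [-0.006   0.0003] board [-0.0023 -0.1425] F [-7.82 -0.22  6.15] Fb [np.float64(-7.64), np.float64(-1.68)] w 1.003
```

View pics/wrist_9.png

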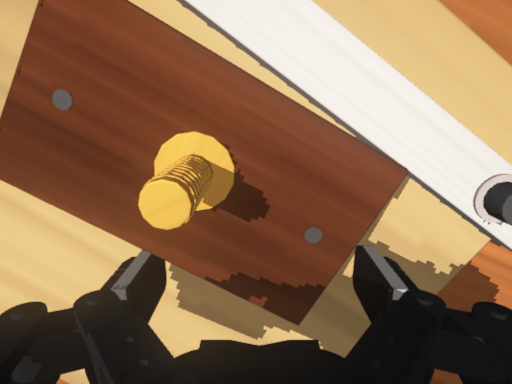

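Call:
drive_tool(moves=[0,0,0,0.0002,0.001,0.0003,1,0,0,0,0.0002,0.001,0.0003,1,0,0,0,0.0002,0.001,0.0002,1])

```text
time_s: 6.75
eef_pos: [0.5389, -0.1721, 0.0259]
ee_rot: [-3.072, -0.658, -0.0]
force: [-1.5, 0.4, -1.7]
gripper_width: 1.001
```

```bash
python3 look.py 10
```

```text
t 6.75 eef [ 0.5389 -0.1721  0.0259] yaw 24.18 tilt [0.0003 0.0002] board [ 0.0004 -0.1384] F [-1.55  0.38 -1.75] Fb [np.float64(-1.59), np.float64(0.08)] w 1.001
```

Call:
drive_tool(moves=[0,0,0,0.0012,0.001,0,1,0,0,0,0.0012,0.001,0,1])

```text
time_s: 6.95
eef_pos: [0.5413, -0.1701, 0.026]
ee_rot: [-3.072, -0.658, -0.0]
force: [-1.9, -0.1, -1.2]
gripper_width: 1.0
```

```bash
python3 look.py 11 wrist
```

```text
t 6.95 eef [ 0.5413 -0.1701  0.026 ] yaw 24.18 tilt [0.0001 0.0002] board [ 0.0024 -0.136 ] F [-1.95 -0.08 -1.24] Fb [np.float64(-1.9), np.float64(-0.44)] w 1.0
```

View pics/wrist_11.png

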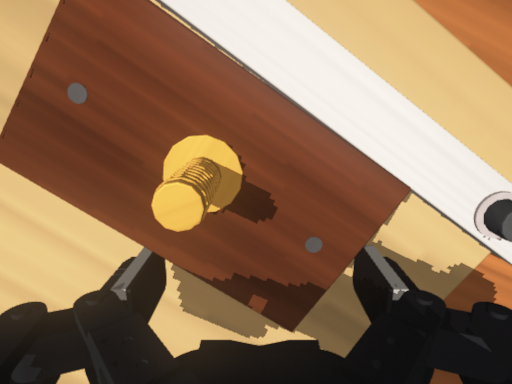

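Call:
drive_tool(moves=[0,0,0,0.0012,0.0008,-0.0003,1,0,0,0,0.001,0.0008,-0.0002,1])

```text
time_s: 7.2
eef_pos: [0.5427, -0.169, 0.0257]
ee_rot: [-3.072, -0.658, 0.003]
force: [-4.2, -0.3, 3.4]
gripper_width: 0.999
```

```bash
python3 look.py 12 wrist; python3 -c "
from h import *
crop(cv2.imread('pics/wrist_12.png'),100,0,480,290,2,'pics/w12c.png')"
```

```text
t 7.2 eef [ 0.5427 -0.169   0.0257] yaw 24.17 tilt [-0.0016 -0.0003] board [ 0.0036 -0.1347] F [-4.2  -0.26  3.35] Fb [np.float64(-4.08), np.float64(-1.04)] w 0.999
```

View pics/w12c.png

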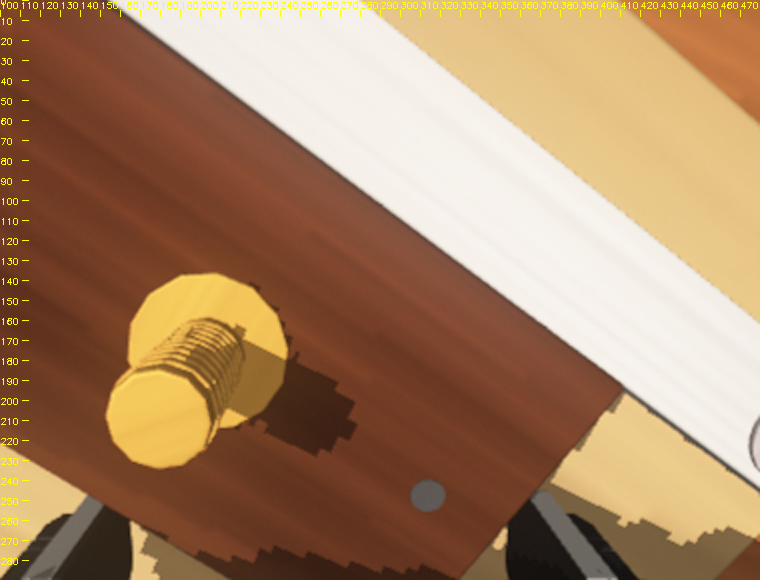

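Call:
drive_tool(moves=[0,0,0,0.0002,0.001,0,1,0,0,0,0.0004,0.002,0,1,0,0,0,0.0004,0.002,0,1,0,0,0,0.0004,0.002,0,1])

```text
time_s: 7.65
eef_pos: [0.5439, -0.1642, 0.0256]
ee_rot: [3.07, 0.655, -0.003]
force: [-4.4, -4.6, 1.7]
gripper_width: 1.002
```

```bash
python3 look.py 13 wrist
```

```text
t 7.65 eef [ 0.5439 -0.1642  0.0256] yaw 24.08 tilt [-0.001  -0.0028] board [ 0.0038 -0.1298] F [-4.42 -4.58  1.65] Fb [np.float64(-3.49), np.float64(-5.33)] w 1.002
```

View pics/wrist_13.png

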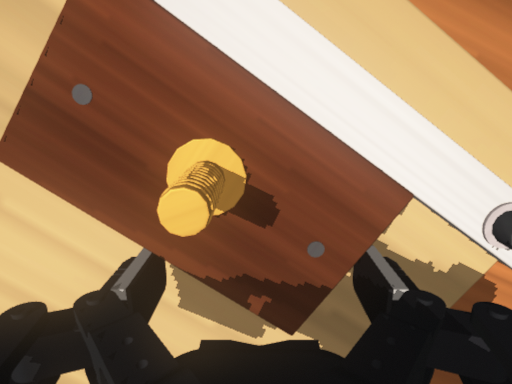

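Call:
drive_tool(moves=[0,0,0,0.0004,0.002,0,1,0,0,0,0.0004,0.002,0,1,0,0,0,0.0004,0.002,0,1,0,0,0,0.0004,0.002,0,1,0,0,0,0.0004,0.002,0,1,0,0,0,0.0004,0.002,0,1])

```text
time_s: 8.3
eef_pos: [0.5462, -0.1523, 0.0256]
ee_rot: [3.07, 0.655, -0.003]
force: [-4.1, -4.9, 1.3]
gripper_width: 1.002
```

```bash
python3 look.py 14 wrist
```

```text
t 8.3 eef [ 0.5462 -0.1523  0.0256] yaw 24.07 tilt [-0.0012 -0.0029] board [ 0.0039 -0.1177] F [-4.12 -4.9   1.34] Fb [np.float64(-3.13), np.float64(-5.58)] w 1.002
```

View pics/wrist_14.png

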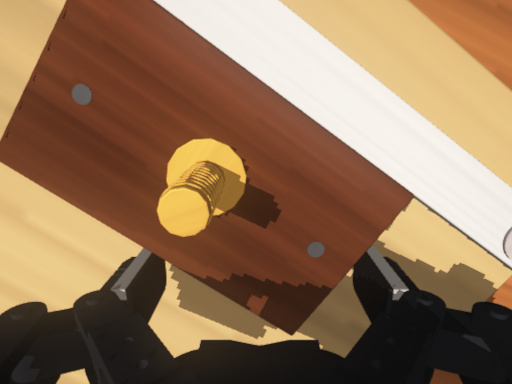

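Call:
drive_tool(moves=[0,0,0,0.0006,0.003,0,1,0,0,0,0.0006,0.003,0,1,0,0,0,0.0006,0.003,0,1,0,0,0,0.0006,0.003,0,1,0,0,0,0.0006,0.003,0,1,0,0,0,0.0006,0.003,0,1,0,0,0,0.0006,0.003,0,1,0,0,0,0.0006,0.003,0,1])

```text
time_s: 9.15
eef_pos: [0.5509, -0.1284, 0.0256]
ee_rot: [3.07, 0.654, -0.004]
force: [-4.6, -5.5, 2.8]
gripper_width: 1.0
```

```bash
python3 look.py 15
```

```text
t 9.15 eef [ 0.5509 -0.1284  0.0256] yaw 24.06 tilt [-0.0016 -0.003 ] board [ 0.004  -0.0933] F [-4.57 -5.47  2.77] Fb [np.float64(-3.47), np.float64(-6.23)] w 1.0
```

Call:
drive_tool(moves=[0,0,0,0.0006,0.003,0,1,0,0,0,0.0006,0.003,0,1,0,0,0,0.0006,0.003,0,1,0,0,0,0.0006,0.003,0,1,0,0,0,0.0006,0.003,0,1,0,0,0,0.0006,0.003,0,1,0,0,0,0.0006,0.003,0,1,0,0,0,0.0006,0.003,0,1])

```text
time_s: 9.95
eef_pos: [0.5555, -0.1046, 0.0256]
ee_rot: [3.07, 0.654, -0.004]
force: [-5.6, -5.1, 3.0]
gripper_width: 1.0
```

Call:
drive_tool(moves=[0,0,0,0.0006,0.003,0,1,0,0,0,0.0006,0.003,0,1,0,0,0,0.0006,0.003,0,1,0,0,0,0.0006,0.003,0,1,0,0,0,0.0006,0.003,0,1,0,0,0,0,0,0,1])

```text
time_s: 10.55
eef_pos: [0.5586, -0.0889, 0.0256]
ee_rot: [3.07, 0.655, -0.004]
force: [-5.1, -3.4, 3.8]
gripper_width: 1.002
```

```bash
python3 look.py 16 wrist scene top; python3 -c "
from h import *
crop(cv2.imread('pics/scene_16.png'),130,150,315,290,4,'pics/s16c.png')
crop(cv2.imread('pics/top_16.png'),188,128,342,236,5,'pics/t16c.png')"
```

```text
t 10.55 eef [ 0.5586 -0.0889  0.0256] yaw 24.09 tilt [-0.0021 -0.0026] board [ 0.0042 -0.0531] F [-5.06 -3.44  3.84] Fb [np.float64(-4.33), np.float64(-4.32)] w 1.002
```

View pics/s16c.png

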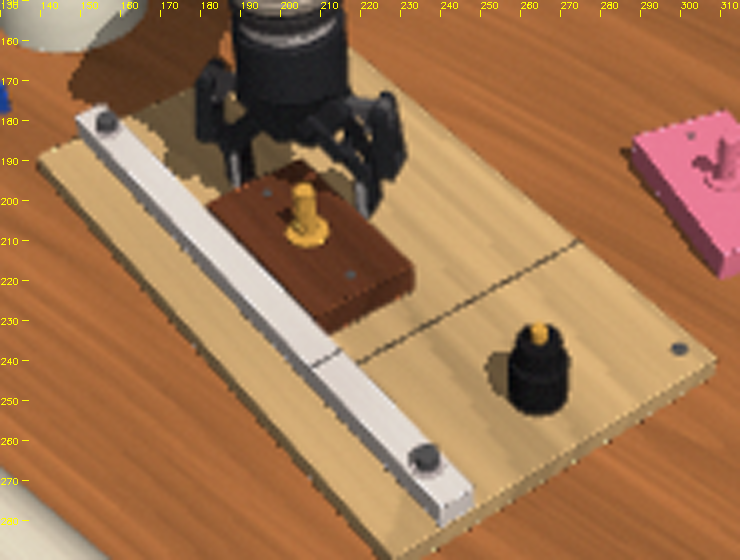

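View pics/t16c.png

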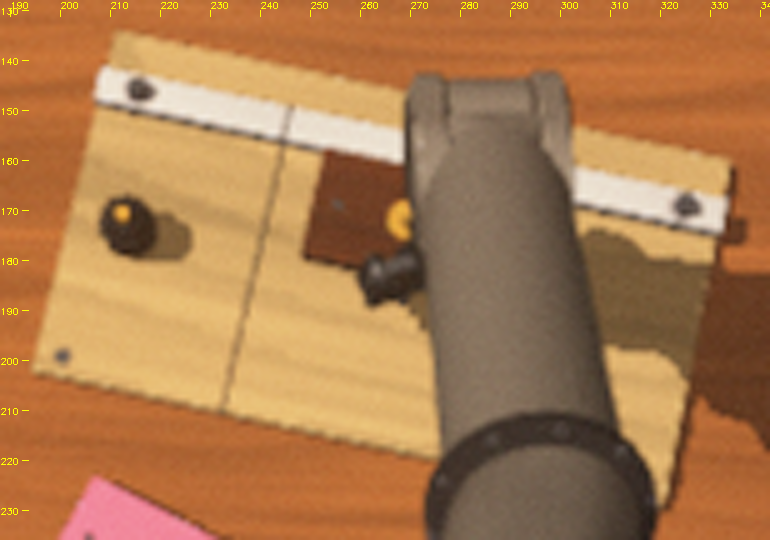

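View pics/wrist_16.png

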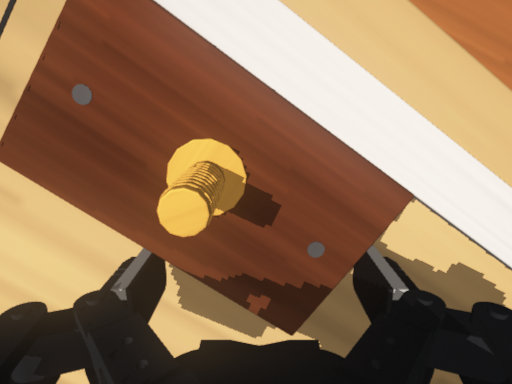

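```bash
python3 -c "
from h import *
crop(cv2.imread('pics/wrist_16.png'),0,0,120,90,6,'pics/w16a.png')
crop(cv2.imread('pics/scene_16.png'),195,195,285,255,8,'pics/s16d.png')"
```

```text
(no output)
```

View pics/w16a.png

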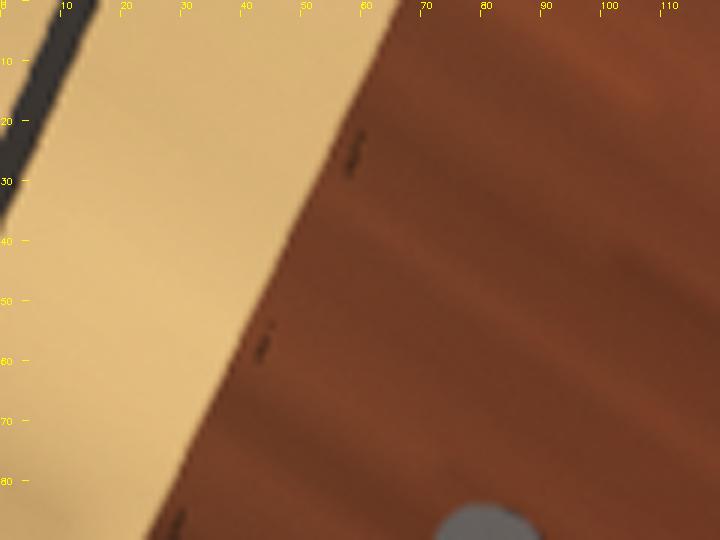

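View pics/s16d.png

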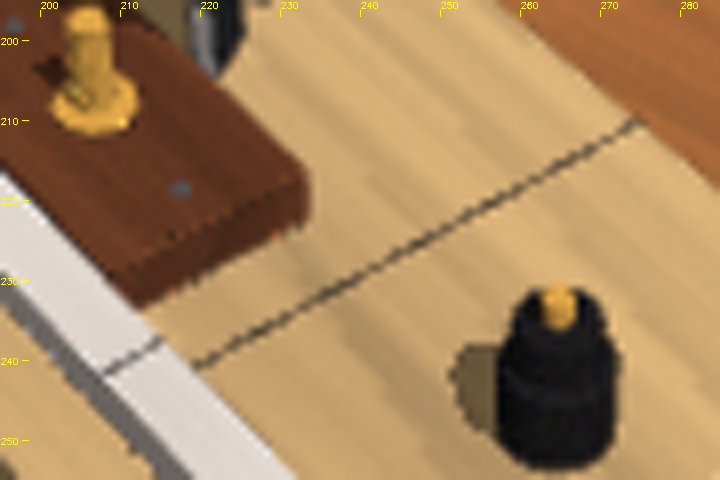

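```bash
cat > gap.py <<'E'
from geo import *
import pickle
def g(n,items):
    s,c=pickle.load(open(n+'.pkl','rb'))
    for nm,px,z in items:
        w=toz(c,px,z); print(n,nm,[tob(q).round(4).tolist() for q in w])
E
python3 - <<'E'
from gap import *
g('wrist_16',[('lead',[(66,0),(24,89)],.043),('line',[(12.5,0),(2,23)],.018)])
g('scene_16',[('lead',[(213.3,232.6),(232,222.3)],.018),('leadtop',[(211,230.5),(233,215.5)],.043),('line',[(218.9,240.5),(274.5,209.8)],.018)])
T=lambda x,y:((x+.5)/5-.5+188,(y+.5)/5-.5+128)
g('top_16',[('lead',[T(323,152),T(304,256)],.043),('line',[T(280,160),T(223,412)],.018)])
E
```

```text
wrist_16 lead [[0.0528, 0.0568], [0.0192, 0.057]]
wrist_16 line [[0.0387, 0.0889], [0.0285, 0.0892]]
scene_16 lead [[0.0547, 0.0565], [-0.007, 0.0561]]
scene_16 leadtop [[0.0672, 0.0673], [-0.0103, 0.0576]]
scene_16 line [[0.0591, 0.089], [-0.1298, 0.0901]]
top_16 lead [[0.0653, 0.0577], [-0.0118, 0.0547]]
top_16 line [[0.0593, 0.0887], [-0.1296, 0.0884]]
```

Call:
drive_tool(moves=[0,0,0,0.0004,0.002,0,1,0,0,0,0.0006,0.003,0,1,0,0,0,0.0006,0.003,0,1,0,0,0,0.0006,0.003,0,1,0,0,0,0.0006,0.003,0,1,0,0,0,0.0006,0.003,0,1,0,0,0,0.0004,0.002,0,1,0,0,0,0,0,0,1])

```text
time_s: 11.5
eef_pos: [0.5622, -0.0703, 0.0256]
ee_rot: [3.07, 0.655, -0.005]
force: [-5.5, -4.9, 3.9]
gripper_width: 1.003
```

```bash
python3 look.py 17 wrist scene; python3 -c "
from h import *
crop(cv2.imread('pics/wrist_17.png'),0,0,120,90,6,'pics/w17a.png')
crop(cv2.imread('pics/scene_17.png'),195,195,285,255,8,'pics/s17d.png')"
```

```text
t 11.5 eef [ 0.5622 -0.0703  0.0256] yaw 24.08 tilt [-0.0026 -0.003 ] board [ 0.0043 -0.0341] F [-5.5  -4.88  3.9 ] Fb [np.float64(-4.49), np.float64(-5.82)] w 1.003
```

View pics/w17a.png

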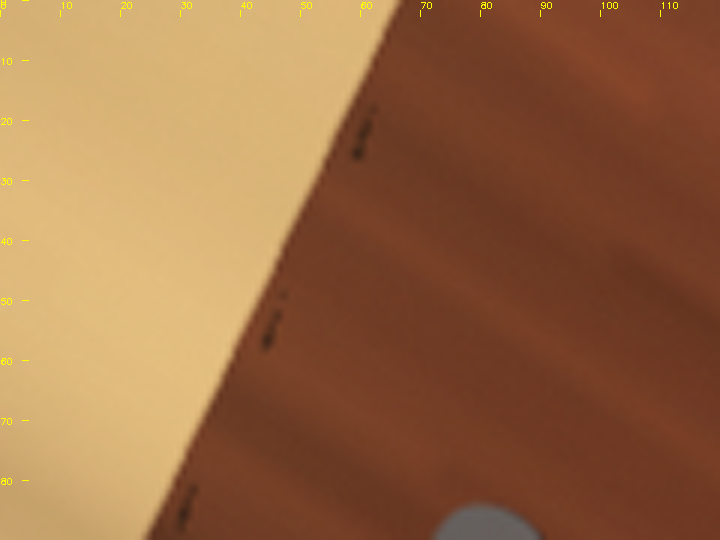

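View pics/s17d.png

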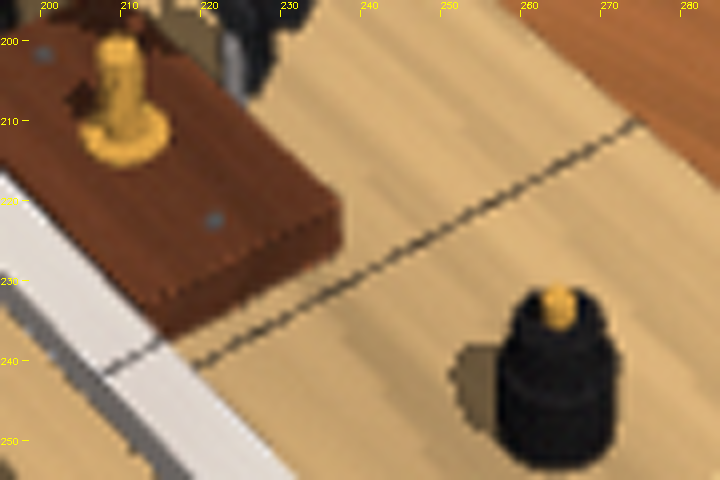

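```bash
python3 - <<'E'
from gap import *
g('wrist_17',[('lead',[(66.3,0),(24,89)],.043)])
g('scene_17',[('lead',[(217.1,237.1),(236.8,226.1)],.018),('line',[(218.9,240.5),(274.5,209.8)],.018)])
E
```

```text
wrist_17 lead [[0.053, 0.0757], [0.0194, 0.076]]
scene_17 lead [[0.0559, 0.0762], [-0.0087, 0.0758]]
scene_17 line [[0.0591, 0.089], [-0.1298, 0.0901]]
```

Call:
drive_tool(moves=[0,0,0,0.0004,0.002,0,1,0,0,0,0.0004,0.002,0,1,0,0,0,0.0004,0.002,0,1,0,0,0,0.0004,0.002,0,1,0,0,0,0.0002,0.001,0,1,0,0,0,0,0,0,1])

```text
time_s: 12.2
eef_pos: [0.5639, -0.0616, 0.0256]
ee_rot: [3.07, 0.654, -0.005]
force: [-5.9, -5.2, 2.8]
gripper_width: 1.001
```

```bash
python3 look.py 18 wrist scene; python3 -c "
from h import *
crop(cv2.imread('pics/wrist_18.png'),0,0,120,90,6,'pics/w18a.png')
crop(cv2.imread('pics/scene_18.png'),200,205,280,255,9,'pics/s18d.png')"
```

```text
t 12.2 eef [ 0.5639 -0.0616  0.0256] yaw 24.07 tilt [-0.0028 -0.0033] board [ 0.0043 -0.0252] F [-5.88 -5.16  2.81] Fb [np.float64(-4.81), np.float64(-6.17)] w 1.001
```

View pics/w18a.png

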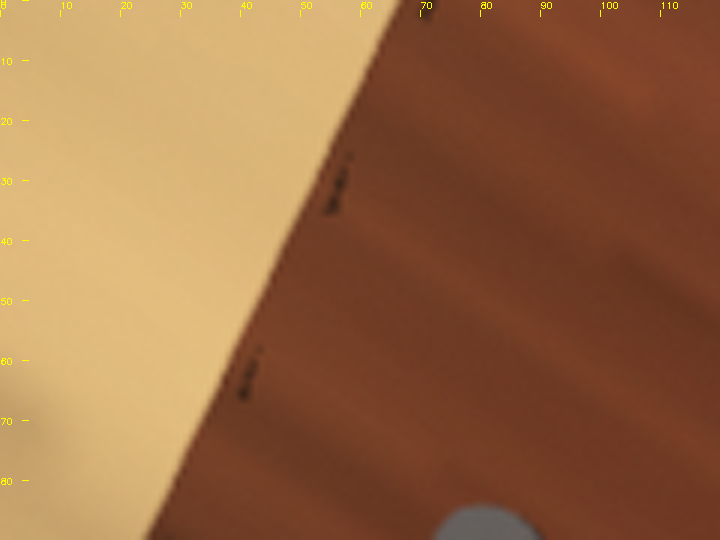

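View pics/s18d.png

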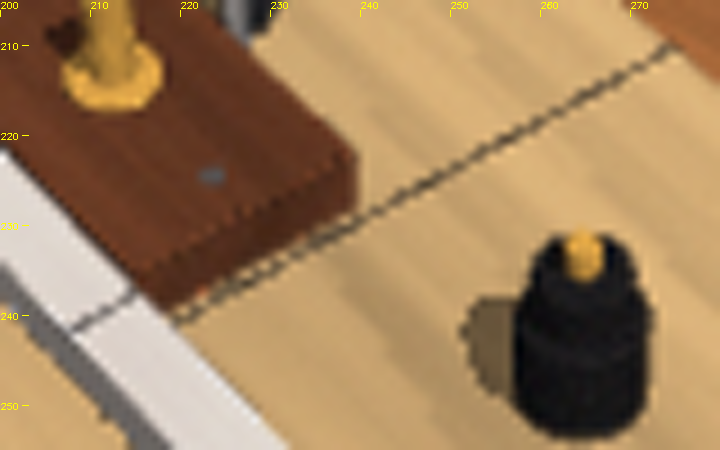

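Call:
drive_tool(moves=[0,0,0,0.0002,0.001,0,1,0,0,0,0.0002,0.001,0,1,0,0,0,0.0002,0.001,0,1,0,0,0,0,0,0,1])

```text
time_s: 12.7
eef_pos: [0.5645, -0.0588, 0.0256]
ee_rot: [3.07, 0.654, -0.006]
force: [-6.0, -5.8, 4.7]
gripper_width: 1.003
```

```bash
python3 look.py 19 scene; python3 -c "
from h import *
crop(cv2.imread('pics/scene_19.png'),200,205,280,255,9,'pics/s19d.png')"
```

```text
t 12.7 eef [ 0.5645 -0.0588  0.0256] yaw 24.05 tilt [-0.0029 -0.0035] board [ 0.0043 -0.0224] F [-5.98 -5.82  4.71] Fb [np.float64(-4.78), np.float64(-6.83)] w 1.003
```

View pics/s19d.png

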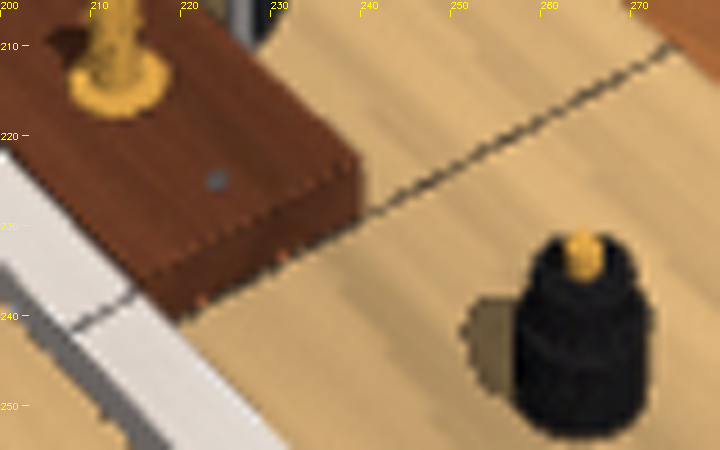

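Call:
drive_tool(moves=[0,0,0,-0.0008,-0.0007,0,1,0,0,0,-0.0008,-0.0007,0,1,0,0,0,-0.0008,-0.0007,0,1,0,0,0,-0.0008,-0.0007,0,1,0,0,0,-0.0015,-0.0013,0,1,0,0,0,-0.005,-0.005,0,1,0,0,0,-0.006,-0.006,0,1])

```text
time_s: 13.45
eef_pos: [0.5505, -0.0705, 0.0259]
ee_rot: [-3.071, -0.659, -0.002]
force: [0.4, -1.0, 0.5]
gripper_width: 1.002
```

```bash
python3 look.py 20 wrist
```

```text
t 13.45 eef [ 0.5505 -0.0705  0.0259] yaw 24.23 tilt [0.0011 0.0005] board [-0.0072 -0.0365] F [ 0.41 -1.    0.53] Fb [np.float64(0.59), np.float64(-0.91)] w 1.002
```

View pics/wrist_20.png

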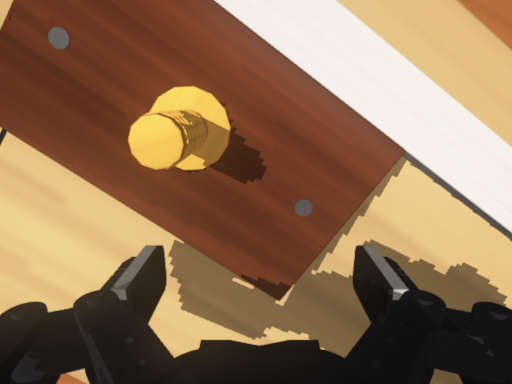

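Call:
drive_tool(moves=[0,0,0,0,0,0.02,1,0,0,0,0,0,0.035,1,0,0,0,0,0,0.04,1,0,0,0,0,0,0.04,1,0,0,0,-0.002,0.03,0,1,0,0,0,-0.003,0.045,0,1,0,0,0,-0.002,0.04,0,1,0,0,0,0,0.015,0,1])

```text
time_s: 14.3
eef_pos: [0.5424, 0.0642, 0.1611]
ee_rot: [-3.068, -0.666, -0.002]
force: [0.2, 0.2, -0.4]
gripper_width: 1.001
```

Call:
drive_tool(moves=[0,0,0,0,0,0,1,0,0,0,0,0,0,1])

```text
time_s: 14.5
eef_pos: [0.5432, 0.0573, 0.1605]
ee_rot: [3.071, 0.656, -0.001]
force: [0.7, -1.1, -0.4]
gripper_width: 1.002
```

```bash
python3 look.py 21 wrist
```

```text
t 14.5 eef [0.5432 0.0573 0.1605] yaw 24.1 tilt [-0.0002 -0.0015] board [-0.0382  0.0877] F [ 0.65 -1.09 -0.38] Fb [np.float64(0.85), np.float64(-0.94)] w 1.002
```

View pics/wrist_21.png

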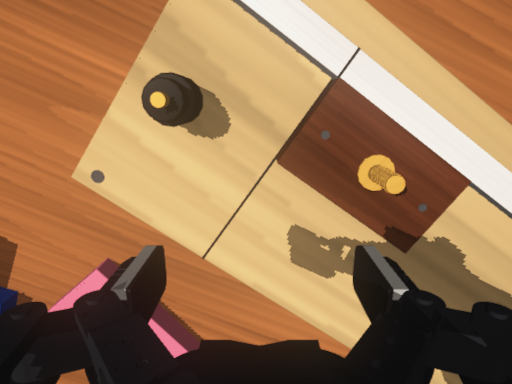

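```bash
python3 -c "
from h import *
im=cv2.imread('pics/wrist_21.png')
crop(im,260,60,350,128,8,'pics/w21a.png')
crop(im,325,40,420,110,8,'pics/w21b.png')"
```

```text
(no output)
```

View pics/w21a.png

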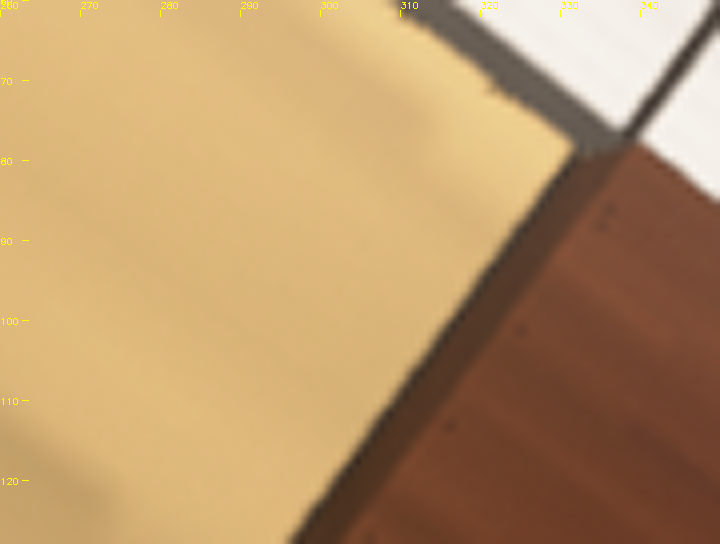

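```bash
python3 -c "
from h import *
im=cv2.imread('pics/wrist_21.png')
crop(im,255,120,325,185,8,'pics/w21c.png')"
```

```text
(no output)
```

View pics/w21c.png

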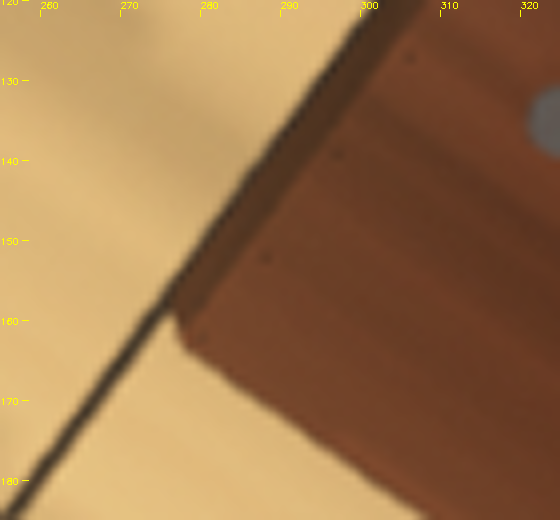

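View pics/w21b.png

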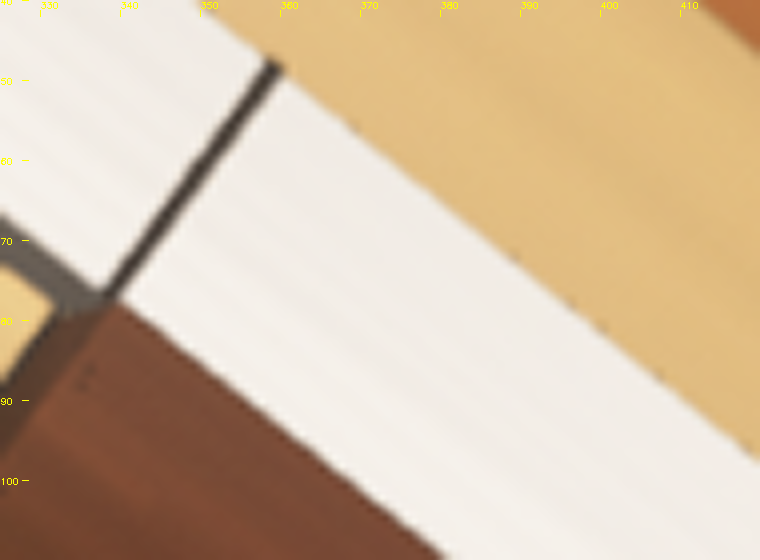

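```bash
cat > rect.py <<'E'
from geo import *
import pickle,sys
n=sys.argv[1]
s,c=pickle.load(open(n+'.pkl','rb')); im=cv2.imread(f'pics/{n}.png')
x0,x1,y0,y1,sc=-.06,.075,.07,.105,5000
W,H=int((y1-y0)*sc),int((x1-x0)*sc)
def warp(z):
    yy,xx=np.meshgrid(y0+np.arange(W)/sc,x1-np.arange(H)/sc)
    P=np.array([tow(a,b_) for a,b_ in zip(xx.ravel(),yy.ravel())]); uv=proj(c,np.c_[P,np.full(len(P),z)]).astype(np.float32)
    return cv2.remap(im,uv[:,0].reshape(H,W),uv[:,1].reshape(H,W),cv2.INTER_LINEAR)
o=warp(.018); cv2.imwrite(f'pics/rect_{n}.png',cv2.resize(o,None,fx=4,fy=.85,interpolation=cv2.INTER_LINEAR))
for xa,xb in [(-.05,-.035),(-.035,-.02),(-.008,.005),(.01,.025),(.03,.045),(.045,.06)]:
    r=o[int((x1-xb)*sc):int((x1-xa)*sc)].mean(axis=0)
    print(xa,xb,'y from 84mm, step .4:',[int(v) for v in r[int((.084-y0)*sc):int((.095-y0)*sc):2].mean(axis=1)])
E
python3 rect.py wrist_21
```

```text
-0.05 -0.035 y from 84mm, step .4: [176, 176, 176, 176, 176, 176, 177, 176, 175, 169, 154, 130, 103, 81, 73, 85, 113, 141, 161, 172, 176, 177, 177, 177, 177, 176, 176, 176]
-0.035 -0.02 y from 84mm, step .4: [181, 181, 181, 181, 181, 181, 181, 181, 179, 171, 153, 126, 97, 76, 73, 90, 120, 148, 167, 177, 180, 180, 180, 180, 180, 179, 179, 179]
-0.008 0.005 y from 84mm, step .4: [73, 74, 73, 70, 65, 61, 59, 58, 59, 59, 60, 60, 59, 60, 69, 92, 121, 144, 157, 163, 165, 165, 165, 165, 165, 165, 165, 165]
0.01 0.025 y from 84mm, step .4: [67, 68, 66, 63, 58, 55, 53, 53, 53, 53, 54, 54, 54, 57, 72, 101, 132, 155, 166, 171, 172, 172, 172, 172, 172, 172, 172, 172]
0.03 0.045 y from 84mm, step .4: [74, 74, 71, 66, 62, 59, 57, 57, 56, 56, 55, 55, 55, 62, 82, 113, 141, 159, 168, 171, 171, 171, 171, 171, 171, 171, 171, 171]
0.045 0.06 y from 84mm, step .4: [77, 76, 73, 68, 64, 62, 61, 61, 61, 61, 61, 60, 61, 68, 91, 123, 150, 166, 172, 174, 175, 175, 175, 175, 175, 175, 175, 175]
```

View pics/rect_wrist_21.png

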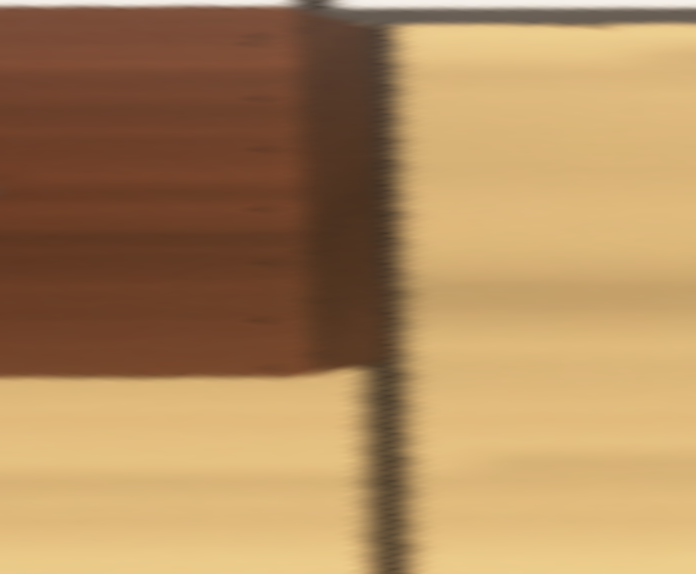

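```bash
cat >> rect.py <<'E'
print('channels')
for xa,xb in [(-.035,-.02),(-.008,.005),(.01,.025),(.03,.045),(.045,.06)]:
    sl=-0.0  
    r=o[int((x1-xb)*sc):int((x1-xa)*sc)].mean(axis=0)[int((.084-y0)*sc):int((.093-y0)*sc):2]
    print(xa,'B',[int(v) for v in r[:,0]]); print('     R',[int(v) for v in r[:,2]])
E
python3 rect.py wrist_21 | sed -n '/chan/,$p'
```

```text
channels
-0.035 B [126, 127, 127, 127, 127, 127, 127, 127, 125, 119, 106, 87, 68, 54, 52, 63, 83, 102, 116, 123, 126, 126, 126]
     R [226, 226, 226, 226, 226, 226, 226, 226, 224, 215, 194, 161, 124, 97, 92, 114, 152, 188, 211, 222, 225, 226, 226]
-0.008 B [41, 41, 41, 40, 37, 35, 34, 34, 35, 35, 35, 36, 36, 39, 47, 63, 83, 99, 108, 113, 114, 114, 114]
     R [111, 112, 111, 105, 97, 90, 86, 85, 86, 87, 88, 87, 85, 83, 91, 119, 154, 183, 200, 207, 209, 209, 209]
0.01 B [38, 38, 38, 36, 34, 32, 31, 31, 32, 32, 32, 33, 34, 39, 50, 70, 91, 107, 115, 118, 119, 119, 120]
     R [103, 103, 101, 94, 87, 81, 77, 77, 77, 78, 78, 77, 75, 76, 94, 130, 169, 197, 211, 216, 217, 218, 218]
0.03 B [42, 42, 41, 39, 37, 36, 36, 35, 35, 35, 35, 35, 38, 44, 58, 79, 98, 111, 117, 119, 119, 119, 119]
     R [113, 112, 108, 99, 91, 85, 83, 82, 81, 81, 79, 77, 74, 80, 104, 143, 179, 202, 212, 215, 215, 216, 216]
0.045 B [48, 47, 46, 44, 42, 41, 41, 41, 41, 41, 41, 42, 45, 52, 67, 87, 105, 116, 121, 123, 123, 123, 123]
     R [115, 113, 107, 98, 91, 86, 84, 84, 84, 84, 83, 81, 78, 86, 114, 155, 189, 208, 216, 219, 219, 219, 219]
```

```bash
cat > edgefit.py <<'E'
import sys; sys.argv=['rect.py',sys.argv[1]]
import io,contextlib
with contextlib.redirect_stdout(io.StringIO()): exec(open('rect.py').read())
from scipy.special import erf
from scipy.optimize import least_squares
ys=(y0+np.arange(W)/sc)*1000; m=(ys>86.3)&(ys<94)
Phi=lambda t:.5*(1+erf(t/np.sqrt(2)))
st=lambda y,e,s:Phi((y-e)/s)
def prof(xa,xb): return o[int((x1-xb)*sc):int((x1-xa)*sc)].mean(axis=0)[m].astype(float)
y=ys[m]
res=[]
for xa in (-.055,-.05,-.045,-.04,-.035,-.03,-.025):
    p=prof(xa,xa+.005)
    f_=lambda q:(np.stack([q[2+k]+(q[5+k]-q[2+k])*(st(y,q[0]-1,q[1])-st(y,q[0]+1,q[1])) for k in range(3)],1)-p).ravel()
    q=least_squares(f_,[89.5,.5,126,180,226,40,45,50]).x; res.append((xa+.0025,*q)); 
res=np.array(res); print(res.round(2)); L=res[:,6:9].mean(0); sg=res[:,2].mean()
k=np.polyfit(res[:,0],res[:,1],1); print('line y=',k)
for xa in np.arange(-.006,.06,.006):
    p=prof(xa,xa+.006)
    f_=lambda q:(np.stack([q[3+k]+(L[k]-q[3+k])*st(y,q[0],q[2])+(q[6+k]-L[k])*st(y,q[1],q[2]) for k in range(3)],1)-p).ravel()
    r=least_squares(f_,[89.,90,sg,35,50,80,120,170,215]); q=r.x
    lc=np.polyval(k,xa+.003)
    print(round(xa+.003,3),'edge',q[0].round(2),'lineR',q[1].round(2),'sig',q[2].round(2),'rms',np.sqrt(np.mean(r.fun**2)).round(2),'| lineR-1-edge (short of centre):',(q[1]-1-q[0]).round(2),' vs extrap centre',(lc-q[0]).round(2))
E
python3 edgefit.py wrist_21
```

```text
[[-5.0000e-02  8.9390e+01  6.3000e-01  1.3051e+02  1.9418e+02  2.3089e+02
   4.4390e+01  6.4250e+01  8.2430e+01]
 [-5.0000e-02  8.9370e+01  5.8000e-01  1.2448e+02  1.8653e+02  2.2457e+02
   4.7480e+01  6.8460e+01  8.6820e+01]
 [-4.0000e-02  8.9340e+01  6.2000e-01  1.2387e+02  1.8566e+02  2.2393e+02
   4.5530e+01  6.5020e+01  8.2600e+01]
 [-4.0000e-02  8.9280e+01  6.0000e-01  1.2169e+02  1.8269e+02  2.2046e+02
   4.3870e+01  6.2580e+01  7.9500e+01]
 [-3.0000e-02  8.9280e+01  5.8000e-01  1.2714e+02  1.9010e+02  2.2739e+02
   4.5080e+01  6.4870e+01  8.2710e+01]
 [-3.0000e-02  8.9240e+01  5.8000e-01  1.2670e+02  1.8961e+02  2.2738e+02
   4.5370e+01  6.5080e+01  8.2830e+01]
 [-2.0000e-02  8.9220e+01  6.0000e-01  1.2463e+02  1.8709e+02  2.2549e+02
   4.4360e+01  6.2260e+01  7.9240e+01]]
line y= [-5.92753287 89.08229966]
-0.003 edge 89.19 lineR 90.14 sig 0.56 rms 1.19 | lineR-1-edge (short of centre): -0.05  vs extrap centre -0.09
0.003 edge 89.32 lineR 90.15 sig 0.55 rms 1.21 | lineR-1-edge (short of centre): -0.16  vs extrap centre -0.25
0.009 edge 89.26 lineR 90.08 sig 0.55 rms 1.08 | li
[... 240 characters left out ...]
f centre): -0.46  vs extrap centre -0.49
0.027 edge 89.33 lineR 89.95 sig 0.56 rms 1.31 | lineR-1-edge (short of centre): -0.38  vs extrap centre -0.4
0.033 edge 89.29 lineR 89.9 sig 0.54 rms 1.81 | lineR-1-edge (short of centre): -0.4  vs extrap centre -0.4
0.039 edge 89.1 lineR 89.88 sig 0.53 rms 1.63 | lineR-1-edge (short of centre): -0.22  vs extrap centre -0.25
0.045 edge 89.01 lineR 89.81 sig 0.54 rms 1.71 | lineR-1-edge (short of centre): -0.2  vs extrap centre -0.19
0.051 edge 88.92 lineR 89.78 sig 0.54 rms 1.55 | lineR-1-edge (short of centre): -0.15  vs extrap centre -0.14
0.057 edge 88.78 lineR 89.74 sig 0.54 rms 1.62 | lineR-1-edge (short of centre): -0.03  vs extrap centre -0.03
```

```bash
python3 - <<'E'
from gap import *
g('wrist_21',[('leadtop',[(339.6,77.1),(307.1,120.2),(285,150)],.043),('fenceline',[(338.1,75.8),(358.7,48.1)],.038),('line',[(256,184),(270,164.3)],.018),('fence top edge',[(338.5,77.2),(381,110.5)],.038),('block fence-side top edge',[(339.6,77.5),(381,110.5)],.043)])
E
```

```text
wrist_21 leadtop [[0.0688, 0.0883], [0.0299, 0.0892], [0.0014, 0.0897]]
wrist_21 fenceline [[0.0698, 0.089], [0.0937, 0.0886]]
wrist_21 line [[-0.0401, 0.0892], [-0.0183, 0.0893]]
wrist_21 fence top edge [[0.0692, 0.0881], [0.069, 0.0454]]
wrist_21 block fence-side top edge [[0.0685, 0.0881], [0.0681, 0.047]]
```

```bash
python3 -c "
from h import *
im=cv2.imread('pics/wrist_21.png')
crop(im,370,90,485,200,6,'pics/w21e.png')"
```

```text
(no output)
```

View pics/w21e.png

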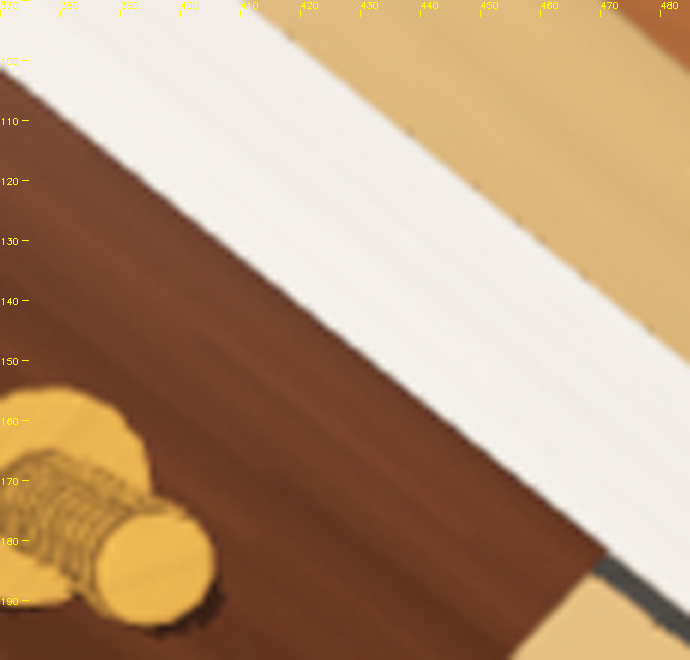

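```bash
cat > flush.py <<'E'
from geo import *
import pickle,sys
n=sys.argv[1]; ya,yb=float(sys.argv[2]),float(sys.argv[3])
s,c=pickle.load(open(n+'.pkl','rb')); im=cv2.imread(f'pics/{n}.png').astype(np.float32)
def edge(z,xr,ylist,lo):
    out=[]
    for y in ylist:
        xs=np.arange(*xr,.0001); P=np.array([[*tow(x,y),z] for x in xs]); uv=proj(c,P).astype(np.float32)
        v=cv2.remap(im,uv[None,:,0].copy(),uv[None,:,1].copy(),cv2.INTER_LINEAR)[0,:,0]
        v=cv2.GaussianBlur(v[None],(0,0),3)[0]; g=np.gradient(v); i=np.argmax(g*lo); out.append(xs[i])
    return np.array(out)
yl=np.linspace(ya,yb,30)
e=edge(.043,(.058,.080),yl,1); f2=edge(.038,(.083,.105),yl,-1)
for nm,v in (('block/fence boundary@.043',e),('fence back@.038',f2)):
    k=np.polyfit(yl,v,1); print(nm,'slope deg',np.degrees(k[0]).round(2),'mid',np.polyval(k,(ya+yb)/2).round(4),'rms mm',(1000*np.std(v-np.polyval(k,yl))).round(2)); print((v*1000).round(1).tolist())
E
python3 flush.py wrist_21 -0.045 0.08
```

```text
block/fence boundary@.043 slope deg 0.53 mid 0.0682 rms mm 0.06
[67.6, 67.7, 67.7, 67.8, 67.8, 67.8, 67.8, 67.9, 67.9, 68.0, 68.0, 68.0, 68.1, 68.2, 68.1, 68.3, 68.3, 68.2, 68.2, 68.5, 68.4, 68.4, 68.6, 68.6, 68.5, 68.6, 68.6, 68.8, 68.7, 68.8]
fence back@.038 slope deg 0.32 mid 0.0935 rms mm 0.04
[93.1, 93.2, 93.2, 93.2, 93.2, 93.2, 93.2, 93.3, 93.3, 93.4, 93.3, 93.3, 93.4, 93.4, 93.4, 93.5, 93.5, 93.5, 93.5, 93.6, 93.6, 93.6, 93.7, 93.6, 93.8, 93.7, 93.8, 93.7, 93.8, 93.8]
```

```bash
python3 look.py 22 scene top; python3 -c "
from h import *
crop(cv2.imread('pics/scene_22.png'),180,190,280,260,7,'pics/s22d.png')
crop(cv2.imread('pics/top_22.png'),188,128,342,236,5,'pics/t22c.png')"
```

```text
t 14.55 eef [0.5433 0.0566 0.1604] yaw 24.01 tilt [-0.0003 -0.0016] board [-0.038  0.087] F [ 0.55 -0.87  0.66] Fb [np.float64(0.7), np.float64(-0.75)] w 1.0
```

View pics/s22d.png

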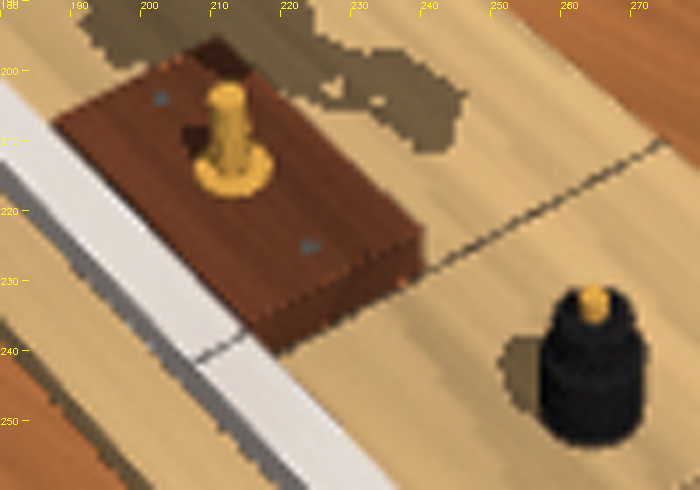

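View pics/t22c.png

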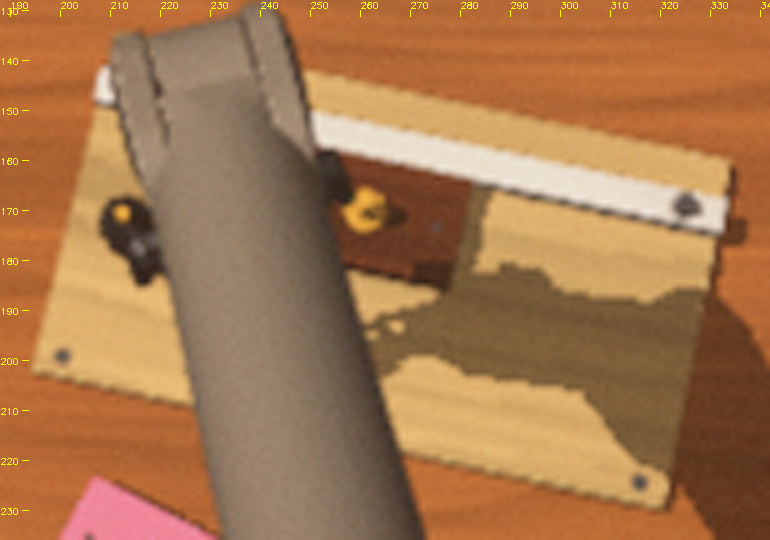

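```bash
python3 -c "
from rig import bot
print(bot.job_done()); print(bot.get_state()['time_s'])"
```

```text
the job is handed in; nothing more can be done
None
the job is handed in; nothing more can be done
```

The block is flush against the fence with its leading end on the scribed line, and I handed the job in at about 14.6 s with the gripper clear of everything.

- **What I did:** I used the open gripper as a fork, one finger on the front side and one on the trailing end. I slid the block to the fence with about 90 mm still to go and squared it there. Then I pushed it along with about 3–5 N against the fence, backed off diagonally, lifted clear and looked again. I never gripped or lifted the block.
- **One hitch:** the block turned about 5° past square on the way, and its trailing corner jammed on the fence twice. The wrist force reached about 10 N and 8 N across the fence in the readings, under the 12 N limit. I backed off after the first jam and moved the finger nearer mid-length. A small sideways move freed the second.
- **Leading end:** close-up wrist pictures put it within about 0.5 mm of the middle of the 2 mm line. The two measurements disagree slightly: the lower edge reads 0 to 0.5 mm past the middle, and the top edge at the fence reads about 0.6 mm short. The far edge of the line is still visible beyond the block, and the scene picture shows the same.
- **Flushness:** the block's long side is parallel to the fence within about 0.2°, with no visible gap.
- **Other things:** the lampholder is still standing, and I saw nothing else moved in the last pictures.

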